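# Put the comb away in the push-latch drawer

### The job

Press the plate on top of the wooden box so that its hidden drawer springs out fully, lay the black comb flat in the drawer without dropping it in, let go of it, and push the drawer home until it stays shut on its catch. The tap spout hangs over the box: reach in under it without bumping the tap, and leave the other things on the sill where they are.

Things in the scene. Friction and masses are not known exactly. Their poses are not given: they have to be found in the camera images.
- box: wooden box, fixed, 190 mm deep (x, with the shut drawer's panel), 220 mm wide (y), top 85 mm above the sill; origin at the centre of its underside. Axes: x from its front (towards the robot, where the drawer comes out) to its back, y to its left, z up. Shut, the panel's outer face is at x = -95 mm; the box's own front edge is at x = -79 mm.
- latch_top (a point): centre of the upper face of the push latch: a wooden plate 40 x 40 mm on the box's top, 10 mm proud of it, centred 90 mm behind the shut drawer's outer face. Pressed down 5 to 8 mm (2.5 N to start, under 6 N) it frees the drawer and springs back up when let go. The tap spout hangs 160 mm above it: reach it with the tool leaning 30 to 45 degrees, best sideways (tool's body out to the box's left or right).
- latch (a joint): how far the latch plate is pressed, m: 0 up, 0.009 fully down (stop).
- drawer_front (a point): centre of the outer face of the drawer's front panel (220 mm wide, 74 mm high, 12 mm thick, upper edge 37 mm above this point; no handle; shut, it covers the box's front with a 4 mm gap); axes as the box's; moves with the drawer.
- drawer_floor (a point): centre of the drawer's inner floor, 87 mm behind the panel's outer face, 18 mm above the sill; axes as the box's; moves with the drawer. Inside 150 mm (x) by 184 mm (y); side and back walls 26 mm high, front panel 66 mm above the floor. Fully open, only the 144 mm nearest the panel stand clear of the box; the rest stays under its top.
- drawer (a joint): how far the drawer is out, m: 0 shut on its catch, 0.14 fully open. Freed, a spring drives it right out (6 N when shut, 2 N open). To shut it, push the panel in: the last 25 mm ride over the catch (up to 10 N), and it must go 2 to 6 mm past its shut place (-0.002 to -0.006, the stop) for the catch to snap in; it then stays at about 0. Not caught, it slides out again.
- comb_grip (a point): grip of the black plastic comb, on the handle's centre line, half-way up (7 mm), near its balance point. It lies flat along this point's x, 160 mm long: handle end 68 mm to -x, toothed end 92 mm to +x. Handle 22 mm wide (y), 14 mm thick, to x = +32 mm; beyond, a back as thick, with teeth reaching 33 mm out on the -y side. About 60 g.
- comb: the same comb; origin 12 mm to +x of the grip, on its underside, same axes.
- tap: chrome mixer tap, fixed; origin at sill level right under the spout, below the latch plate's centre; axes about as the box's. Its column (44 mm across, foot 64 mm) stands 125 mm to +x, behind the box. Its flat spout, 70 mm wide (y), 22 mm thick, runs from the column to x = -60 mm, over the latch plate; underside 257 mm above the sill; a lever on top reaches 308 mm.
- olive_dish: bystander: round bowl of green glass, 100 mm across, 38 mm high; origin at the centre of its underside.
- soap_holder: bystander: white plastic soap tray 85 x 120 x 28 mm with a piece of soap and a spring clip on one end (60 mm high); origin at the centre of its underside.
- shaker_cap: bystander: domed steel cocktail shaker cap, 68 mm across, 60 mm high; origin at the centre of its underside.
- cream_jar: bystander: small squat jar, 66 mm across, 50 mm high; origin at the centre of its underside.
- nail_brush: bystander: wooden nail brush 90 x 40 x 34 mm; origin at the centre of its underside.
- tumbler: bystander: white tumbler with two toothbrushes standing in it, 72 mm across, 95 mm high (brushes to 185 mm); origin at the centre of its underside.
Things that resemble listed ones, but are neither listed nor needed, are in the scene too. Of the things that look like the comb, take the one that is nearest to the robot's base at the start.

How it is judged:
By the outcome, as a careful person would: the job done as asked, in the order asked, and still so for the second after the job is handed in, with the robot touching nothing.
It also fails if it takes over 69 s, if anything falls off the work surface, if the arm or the gripper's body presses on something with over 40 N, if the wrist force passes 120 N, or if a joint passes its speed limit or range.

### The arm

A 6-joint arm with a two-finger parallel gripper is mounted at the origin on the work surface. World frame = base frame: x ahead of the robot, y to its left, z up, the work surface at z = 0. Lengths are in mm, angles in rad, forces in N, time in s.
With the tool pointing down it reaches from about 350 to 875 mm from the base axis. Payload 4.2 kg.
Tool frame: the origin (TCP) lies midway between the tips of the shut fingers; the grasp point (between the pads) lies 19 mm behind it; z points along the fingers, y is the line along which they close (so a half turn about z gives the same grasp; the last joint's range is limited). The gripper opens to 85 mm and grips with 20 to 120 N. Pads are 22 mm wide; open, the fingers measure 114 mm over their backs; the gripper's body (76 mm by 85 mm) begins 54 mm behind the grasp point. The pads swing forward as they close: fully open they stand 13 mm farther back than shut.
Start: joints at [1.566, 0.385, 0.008, 0, -1.194, -0.259], TCP at [162.937, 603.366, 231.312] pointing down, gripper open.
Joint ranges: [-3.14, 3.14], [-1.21, 2.06], [-1.07, 1.41], [-3.16, 2.05], [-2.99, -0.16], [-3.1, 3.1]. Speed limits (rad/s): [2.79, 2.79, 3.14, 3.14, 3.14, 3.14].

### API

Orientations are given as a unit quaternion [w, x, y, z].
In Python, from cell import arm gives the robot as it stands.
- The arm moves only by the tool step_arm, never from a script. Its argument "plan" is text: rows parted by semicolons, each of 6 numbers parted by spaces: the shift along the tool's x, y, z in cm, then the turn, a rotation vector about the tool's x, y, z in rad. In form: dx dy dz wx wy wz; .... A call has 1 to 8 rows; each row is the pose to reach, as a shift and turn from the pose commanded when the call began, along the tool's axes at that moment; what a row does not reach only later rows make up. A row lasts 1/12 s, in which the tool goes at most 41.7 mm and 7.16 degrees, less where a joint would pass 70% of its speed; a pose out of reach is approached as far as the arm can. A call with a gripper value outside its range is refused whole. "gripper" is the opening, from 0 (shut) to 1 (fully open), set as the call begins (left out, the last holds). The fingers move at their own pace and stop on an object; "grip_force" is the grip in N (left out, the last holds). Time passes only in rows, so rows that repeat a pose let the fingers close. It gives the time, the measured TCP pose, the force, the opening and the grip force at its end, in the units of the state.
- arm.get_state(): the state, without advancing time (a new reading comes with each control period).
- arm.snapshot(name): name is "side" or "top"; returns (picture, depth): 400x640x3 uint8, blue, green, red; 400x640 float32, mm along the optical axis (not along the pixel's ray), 0 where there is no reading.
- arm.camera_info(name): a dict with "camera_matrix" (3x3 intrinsics, pixels), "pose" (4x4, takes a point from camera to world coordinates). Camera axes: x right, y up, looking along -z (the intrinsics and any distortion apply to the point x, -y, -z); pixel columns grow to the right and rows downward; lengths in mm; the calibration is good to about 2 mm. A picture is of the moment at which its call begins. camera_info takes no time and is no camera call.
- arm.finish_job(): hands the job in; it is judged then, once.
The state is a dict: "time": time; "qpos": joint angles; "joint_velocities": joint speeds; "joint_efforts": joint torques, N m; "ee_pos": TCP position; "eef_rot": TCP orientation; "contact_force": force on the tool from outside, world axes, zero at the start; "ft_torque": the same for the moment, N m; "width": finger opening in mm; "grasp_force": force on a finger pad.
Only numpy, scipy, OpenCV 4.12 (cv2) and the standard library are available. Lean on these libraries where they do the work, as an engineer would, in place of code of your own. Each camera call takes 0.05 s, during which the arm holds its last target. There are 200 camera calls.

## Working session

There is one attempt and no reset: what is moved stays moved. The work goes in short steps, Python scripts to look and compute and a tool call to move; the robot and the scene stay as the last step left them, time stands still between calls to the robot, and variables do not carry over. Pictures are saved under pics/ and viewed, at most 10 in all, crops included, and the job is handed in when it is done.

Besides the shell and the picture viewer there is one more tool, called as a command line: name --argument value ..., lists and objects as JSON in quotes. step_arm: Moves the arm, as the interface text tells. Its arguments: {"type":"object","properties":{"plan":{"type":"string"},"gripper":{"type":"number"},"grip_force":{"type":"number"}},"required":["plan"]}

```bash
ls; mkdir -p pics; cat > h.py <<'E'
import numpy as np, cv2
from cell import arm
from scipy.spatial.transform import Rotation as R
def shot(n):
    im,d=arm.snapshot(n); ci=arm.camera_info(n); return im,d,np.array(ci["camera_matrix"]),np.array(ci["pose"]),ci
def cloud(d,K,P):
    v,u=np.mgrid[:d.shape[0],:d.shape[1]]
    x=(u-K[0,2])/K[0,0]*d; y=(v-K[1,2])/K[1,1]*d
    c=np.stack([x,-y,-d],-1)
    return c@P[:3,:3].T+P[:3,3]
E
python3 - <<'E'
from h import *
s=arm.get_state(); print(s)
for n in("side","top"):
    im,d,K,P,ci=shot(n); cv2.imwrite(f"pics/{n}0.png",im); np.savez(f"pics/{n}0.npz",im=im,d=d,K=K,P=P)
    print(n,K,P,[k for k in ci if k not in("camera_matrix","pose")])
E
```

```text
pics
{'time': 0.0, 'qpos': array([ 1.56558425e+00,  3.85548932e-01,  6.64626488e-03, -5.12483379e-04,
       -1.19401529e+00, -2.58628101e-01]), 'joint_velocities': array([-1.54900022e-03,  1.28274867e-03, -9.01318564e-04,  9.66817774e-05,
       -1.21491962e-04,  5.28886406e-04]), 'joint_efforts': array([-4.81092920e-04, -3.92287624e+01,  1.88404083e+01,  4.18632209e+00,
       -4.59770745e-03,  4.38900244e-06]), 'ee_pos': array([162.80225817, 602.8206739 , 230.23219305]), 'eef_rot': array([ 1.08240522e-03,  9.91298132e-01, -1.31631420e-01, -1.02203778e-04]), 'contact_force': array([ 0.73544067, -0.33181732,  0.83391108]), 'ft_torque': array([-0.00916254,  0.02773352,  0.00116246]), 'grasp_force': 0.0, 'width': 85.82614569174847}
side [[372.97800486   0.         320.24523054]
 [  0.         372.97800486 199.5145599 ]
 [  0.           0.           1.        ]] [[ 9.62541450e-01  2.00935847e-01 -1.82040495e-01  3.23072207e+02]
 [-2.71133222e-01  7.15448407e-01 -6.43910206e-01 -7.04108631e+02]
 [ 8.55939537e-04  6.69147490e-01  7.43129130e-01  8.27447449e+02]
 [ 0.00000000e+00  0.00000000e+00  0.00000000e+00  1.00000000e+00]] []
top [[471.06128506   0.         312.50818813]
 [  0.         471.06128506 197.50962656]
 [  0.           0.           1.        ]] [[-1.10272462e-02  9.94835032e-01 -1.00904207e-01  3.78022642e+02]
 [-9.99899921e-01 -1.00761302e-02  9.93075846e-03 -5.18252671e+01]
 [ 8.86274249e-03  1.01003617e-01  9.94846582e-01  1.45499108e+03]
 [ 0.00000000e+00  0.00000000e+00  0.00000000e+00  1.00000000e+00]] []
```

View pics/side0.png

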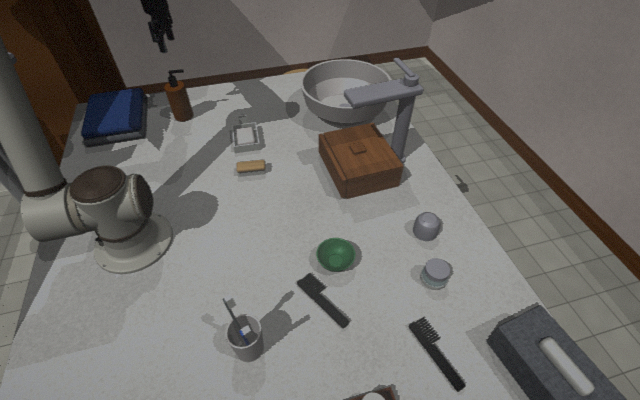

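View pics/top0.png

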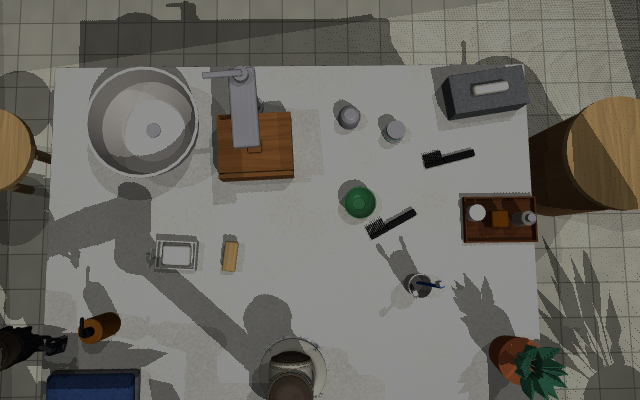

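Comb candidates: the near one at side (323,300) / top (391,223), and a farther one at side (436,353) / top (448,158). The base is near top (292,370), so the near one is the right choice. I'll check it in a crop and measure it.

```bash
python3 - <<'E'
from h import *
D={n:np.load(f"pics/{n}0.npz") for n in("side","top")}
C={n:cloud(D[n]["d"],D[n]["K"],D[n]["P"]) for n in D}
np.set_printoptions(precision=1,suppress=True)
for n,pts in {"top":[(330,250),(300,250)],"side":[(280,250),(300,200)]}.items():
    for u,v in pts: print(n,"sill",C[n][v,u])
def reg(n,b,zlo,zhi,dark=None):
    u0,u1,v0,v1=b; c=C[n][v0:v1,u0:u1].reshape(-1,3); im=D[n]["im"][v0:v1,u0:u1].reshape(-1,3)
    m=(c[:,2]>zlo)&(c[:,2]<zhi)
    if dark: m&=im.max(1)<dark
    return c[m]
for n,b in {"top":(362,422,204,242),"side":(292,354,268,332)}.items():
    c=reg(n,b,6,25,70); print(n,"comb",len(c),c.mean(0),np.median(c[:,2]),np.percentile(c[:,2],95)); r=cv2.minAreaRect(c[:,:2].astype(np.float32)); print(r, cv2.boxPoints(r))
for n,b in {"top":(210,300,105,185),"side":(312,410,118,200)}.items():
    c=reg(n,b,79,91); print(n,"boxtop",len(c),np.median(c,0)); r=cv2.minAreaRect(c[:,:2].astype(np.float32)); print(r,cv2.boxPoints(r))
    c=reg(n,b,91.5,102); print(n,"latch",len(c),c.mean(0) if len(c) else 0)
    if len(c): r=cv2.minAreaRect(c[:,:2].astype(np.float32)); print(r)
for n,b in {"top":(225,262,60,160),"side":(340,430,75,110)}.items():
    c=reg(n,b,265,295); r=cv2.minAreaRect(c[:,:2].astype(np.float32)); print(n,"spout",len(c),np.median(c,0),r,cv2.boxPoints(r))
a=cv2.resize(D["top"]["im"][195:250,350:430],(400,275),interpolation=2); b=cv2.resize(D["side"]["im"][262:337,285:365],(293,275),interpolation=2)
e=cv2.resize(D["side"]["im"][118:200,305:415],(400,298),interpolation=2); f=cv2.resize(D["top"]["im"][60:190,200:310],(252,298),interpolation=2)
o=np.zeros((573,700,3),np.uint8); o[:275,:400]=a; o[:275,400:693]=b; o[275:,:400]=e;o[275:,400:652]=f
cv2.imwrite("pics/crop1.png",o)
E
```

```text
top sill [ 363.1 -118.     5.3]
top sill [364.  -26.1  -2.2]
side sill [ 373.7 -132.3    0.2]
side sill [466.7  24.9   2.7]
top comb 481 [ 449.2 -292.3   13.7] 13.511165495096293 20.343142614188764
((477.2925109863281, -290.43609619140625), (104.00508117675781, 157.0769500732422), 28.050289154052734) [[ 394.5 -245.6]
 [ 468.3 -384.2]
 [ 560.1 -335.3]
 [ 486.3 -196.7]]
side comb 708 [ 439.9 -303.2   12.5] 13.214115445721006 16.33534791842367
((475.9403381347656, -289.40509033203125), (105.68916320800781, 158.02169799804688), 28.312307357788086) [[ 391.9 -244.9]
 [ 466.9 -384. ]
 [ 559.9 -333.9]
 [ 485.  -194.8]]
top boxtop 3484 [657.1  81.8  85.4]
((676.8117065429688, 105.08401489257812), (192.1418914794922, 220.26710510253906), 2.485943078994751) [[576.1 210.9]
 [585.6  -9.1]
 [777.6  -0.8]
 [768.  219.3]]
top latch 145 [664.  100.7  94. ]
((672.2959594726562, 106.33382415771484), (214.57009887695312, 182.19027709960938), 89.64490509033203)
side boxtop 2960 [673.8  89.8  85.7]
((704.068115234375, 108.80741882324219), (251.034423828125, 227.9336395263672), 2.637983560562134) [[573.4 216.9]
 [583.9 -10.8]
 [834.7   0.7]
 [824.2 228.4]]
side latch 158 [700.2 104.4  95.8]
((737.3704833984375, 107.97205352783203), (177.59832763671875, 40.419830322265625), 2.1630935668945312)
top spout 1993 [720.8 108.3 279.2] ((733.3705444335938, 111.46720886230469), (209.77879333496094, 71.04810333251953), 3.974323034286499) [[626.3 139.6]
 [631.2  68.8]
 [840.5  83.3]
 [835.5 154.2]]
side spout 1341 [721.   98.5 279.3] ((731.4547119140625, 110.60482788085938), (209.46192932128906, 70.01184844970703), 4.057760238647461) [[624.5 138.1]
 [629.5  68.3]
 [838.4  83.1]
 [833.4 152.9]]
```

View pics/crop1.png

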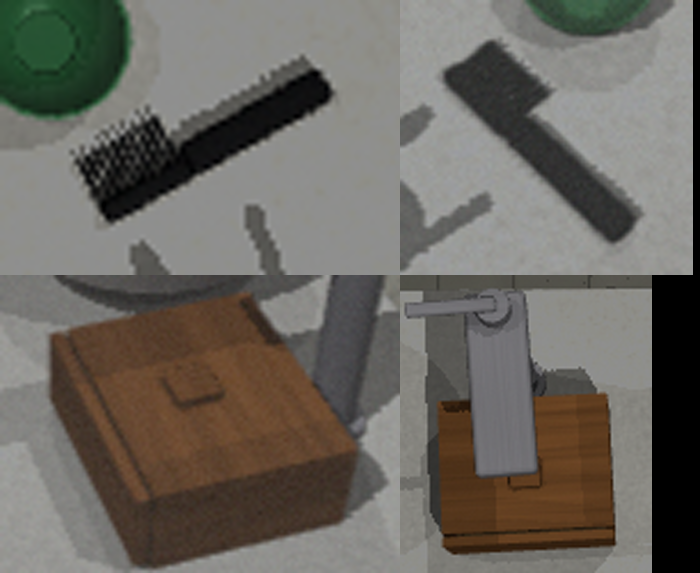

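The crop confirms that the near item is a comb with a plain handle. Its handle end is at top (415,211), its toothed end at (369,233), and the teeth point to +x. The latch plate shows at side (358,148), partly under the spout in the top view. Next I'll fit them more precisely.

```bash
python3 - <<'E'
from h import *
D={n:np.load(f"pics/{n}0.npz") for n in("side","top")}
C={n:cloud(D[n]["d"],D[n]["K"],D[n]["P"]) for n in D}
np.set_printoptions(precision=1,suppress=True)
def ray(n,u,v,z):
    K,P=D[n]["K"],D[n]["P"]; r=P[:3,:3]@np.array([(u-K[0,2])/K[0,0],-(v-K[1,2])/K[1,1],-1]); return P[:3,3]+r*(z-P[2,3])/r[2]
print("latch by ray side",ray("side",358,147.7,95))
for n in C:
    c=C[n]; m=(abs(c[...,0]-675)<45)&(abs(c[...,1]-105)<45)&(c[...,2]>90.5)&(c[...,2]<100)
    p=c[m]; print(n,"latch",len(p),p.mean(0),cv2.minAreaRect(p[:,:2].astype(np.float32)))
    print(np.percentile(p,[2,98],axis=0))
# comb: dark neutral pixels, colour based projected at z=14
for n in C:
    c=C[n]; im=D[n]["im"].astype(int)
    g=im[...,1]-np.maximum(im[...,0],im[...,2])
    z=c[...,2]
    m=(im.max(2)<62)&(g<8)&(z>5)&(z<24)&(c[...,0]>390)&(c[...,0]<510)&(c[...,1]<-210)&(c[...,1]>-400)
    k,l,s,_=cv2.connectedComponentsWithStats(m.astype(np.uint8)); j=1+s[1:,4].argmax(); m=l==j
    v,u=np.nonzero(m); p=np.array([ray(n,a,b,14) for a,b in zip(u,v)]); print(n,"comb",len(p),"z med",np.median(z[m]))
    # handle: far part with smallest y
    h=p[p[:,1]<-315]; vx,vy,x0,y0=cv2.fitLine(h[:,:2].astype(np.float32),cv2.DIST_L2,0,.01,.01).ravel()
    if vy<0: vx,vy=-vx,-vy
    dx=np.array([vx,vy]); dy=np.array([-vy,vx]); q=p[:,:2]-[x0,y0]; a=q@dx; b=q@dy
    print("dir",dx,np.degrees(np.arctan2(vy,vx)),"along",np.percentile(a,[0,1,99,100]),"x0",x0,y0)
    for lo in range(-60,140,20):
        t=(a>=lo)&(a<lo+20)
        if t.any(): print(lo,b[t].min(),b[t].max(),end=' | ')
    e=np.percentile(a,0.3); print("\n grip est from handle end",[x0,y0]+dx*(e+68)," from tooth end",[x0,y0]+dx*(a.max()-92))
for nm,(u0,u1,v0,v1) in {"dish":(338,382,182,222),"tumbler":(400,445,265,305)}.items():
    c=C["top"][v0:v1,u0:u1].reshape(-1,3); c=c[(c[:,2]>22)]; print(nm,np.percentile(c,[2,98],axis=0))
E
```

```text
latch by ray side [669.4 102.4  95. ]
side latch 127 [668.3 103.5  95.4] ((667.623779296875, 104.89350128173828), (44.05416488647461, 41.352272033691406), 0.4655175805091858)
[[649.5  85.1  91. ]
 [687.5 124.7  98.5]]
top latch 100 [662.4  99.   94.2] ((674.43115234375, 101.80674743652344), (82.21582794189453, 86.47965240478516), 89.82284545898438)
[[636.8  60.8  90.6]
 [709.  140.   99.4]]
side comb 695 z med 13.18905889243456
dir [-0.5  0.9] 118.80441 along [-36.6 -35.  118.6 121.7] x0 458.18738 -348.5631
-40 -11.232677195819011 10.604620664843797 | -20 -10.477472288929633 10.266830433926021 | 0 -11.243817047683562 9.750609567087261 | 20 -11.764607920988556 9.222597591178141 | 40 -10.860274664741137 10.177242366916328 | 60 -31.454511762969467 9.820331240965443 | 80 -31.983012843650943 9.366294011622717 | 100 -31.289118117214585 8.903236787373165 | 120 -2.3705936199887057 6.590098619197683 | 
 grip est from handle end [ 443. -321.]  from tooth end [ 443.9 -322.5]
top comb 403 z med 13.049064247543129
dir [-0.5  0.9] 119.66892 along [-36.3 -34.2 119.9 121.5] x0 461.3768 -347.1581
-40 -10.514134080014253 10.949143783931408 | -20 -10.86531642285825 11.057253538215155 | 0 -11.215802081200168 10.57719681077751 | 20 -11.091375510250767 10.205986634609692 | 40 -12.039571376152242 9.356832985492167 | 60 -33.82655204293319 8.400200246750494 | 80 -33.68553195513281 8.03215396841646 | 100 -34.621603824056855 8.14190101722359 | 120 -16.7662285244354 3.5184800849735893 | 
 grip est from handle end [ 445.4 -319.1]  from tooth end [ 446.8 -321.5]
dish [[ 378.  -254.2   22.6]
 [ 552.4  -51.8 1455. ]]
tumbler [[ 228.  -409.    25.7]
 [ 293.1 -329.9  181.5]]
```

Measured:
- Comb grip at about (445,-321), axis at 118.4°, top about 13–14 mm above the sill (both views).
- Box yaw about 2.5°, with the centre of its front face at (580.5,101).
- Latch at about (670,104.3,95).
- Spout tip at x ≈ 627, y 68 to 139.

I'll come in from the box's right.

```bash
cat >> h.py <<'E'
BY=np.radians(2.5); bx=np.array([np.cos(BY),np.sin(BY),0]); by=np.array([-np.sin(BY),np.cos(BY),0]); ez=np.array([0,0,1.])
def ori(z,x):
    z=z/np.linalg.norm(z); x=x-z*(x@z); x/=np.linalg.norm(x); return R.from_matrix(np.stack([x,np.cross(z,x),z],1))
def state():
    s=arm.get_state(); q=s["eef_rot"]; return s,np.array(s["ee_pos"]),R.from_quat([q[1],q[2],q[3],q[0]])
def cur():
    s,p,r=state()
    print("t %.2f p"%s["time"],np.round(p,1),"F",np.round(s["contact_force"],1),"w %.1f"%s["width"],"q",np.round(s["qpos"],2)); return p,r
def rel(p,r,P,Q):
    print("row",np.round(r.inv().apply(np.array(P)-p)/10,2),np.round((r.inv()*Q).as_rotvec(),3))
def lean(a): # tool body to box's right by a deg, tool x to box -y
    a=np.radians(a); return ori(by*np.sin(a)-ez*np.cos(a),-by-ez*np.tan(a) if a else -by)
def down(yaw): y=np.radians(yaw); return ori(-ez,np.array([np.cos(y),np.sin(y),0]))
E
python3 - <<'E'
from h import *
p,r=cur(); L=lean(40); rel(p,r,[480,-10,250],L); print(L.as_matrix().round(2))
E
```

```text
t 0.10 p [162.8 602.9 230.3] F [-0.6 -0.3 -0.3] w 85.5 q [ 1.57  0.39  0.01 -0.   -1.19 -0.26]
row [46.61 50.89 -1.86] [ 0.442 -0.603  1.208]
[[ 0.03 -1.   -0.03]
 [-0.77 -0.04  0.64]
 [-0.64 -0.   -0.77]]
```

step_arm --plan "46.6 50.9 -1.9 0.442 -0.603 1.208;46.6 50.9 -1.9 0.442 -0.603 1.208;46.6 50.9 -1.9 0.442 -0.603 1.208;46.6 50.9 -1.9 0.442 -0.603 1.208;46.6 50.9 -1.9 0.442 -0.603 1.208;46.6 50.9 -1.9 0.442 -0.603 1.208;46.6 50.9 -1.9 0.442 -0.603 1.208;46.6 50.9 -1.9 0.442 -0.603 1.208" --gripper 0

```text
time: 0.77
ee_pos: [315.9, 305.7, 240.9]
eef_rot: [-0.176, 0.815, -0.521, -0.183]
contact_force: [2.1, -0.9, -0.4]
width: -0.3
grasp_force: 0.0
```

```bash
python3 - <<'E'
from h import *
p,r=cur(); rel(p,r,[480,-10,250],lean(40))
E
```

```text
t 0.77 p [315.9 305.7 240.9] F [ 2.1 -0.9 -0.4] w -0.3 q [ 0.8  -0.01 -0.37 -0.52 -0.98 -0.12]
row [ 30.74  -2.59 -17.75] [ 0.128 -0.173  0.355]
```

step_arm --plan "30.7 -2.6 -17.8 0.128 -0.173 0.355;30.7 -2.6 -17.8 0.128 -0.173 0.355;30.7 -2.6 -17.8 0.128 -0.173 0.355;30.7 -2.6 -17.8 0.128 -0.173 0.355;30.7 -2.6 -17.8 0.128 -0.173 0.355;30.7 -2.6 -17.8 0.128 -0.173 0.355;30.7 -2.6 -17.8 0.128 -0.173 0.355;30.7 -2.6 -17.8 0.128 -0.173 0.355"

```text
time: 1.43
ee_pos: [471.2, 10.0, 250.4]
eef_rot: [-0.235, 0.68, -0.649, -0.246]
contact_force: [2.3, 0.7, -0.1]
width: -0.3
grasp_force: 0.0
```

```bash
python3 - <<'E'
from h import *
p,r=cur(); L=lean(40); rel(p,r,[480,-10,250],L)
rel(p,r,np.array([671,112.5,103])-L.as_matrix()[:,2]*190,L)
E
```

```text
t 1.43 p [471.2  10.  250.4] F [ 2.3  0.7 -0.1] w -0.3 q [-0.12  0.23 -0.09 -0.69 -1.42  0.33]
row [ 1.59 -0.78 -1.28] [ 0.001 -0.003  0.002]
row [  2.35 -20.4   -1.71] [ 0.001 -0.003  0.002]
```

step_arm --plan "0.8 -3 -0.4 0 0 0;0.8 -6 -0.4 0 0 0;0.8 -10 -0.4 0 0 0;0.8 -14 -0.4 0 0 0;0.8 -18 -0.4 0 0 0;0.8 -19.6 -0.4 0 0 0;0.8 -19.6 -0.4 0 0 0;0.8 -19.6 -0.4 0 0 0"

```text
time: 2.1
ee_pos: [667.1, 13.2, 246.9]
eef_rot: [-0.234, 0.68, -0.649, -0.247]
contact_force: [-0.4, -0.1, -0.2]
width: 0.1
grasp_force: 0.0
```

```bash
python3 - <<'E'
from h import *
p,r=cur(); L=lean(40); rel(p,r,np.array([671,112.5,103])-L.as_matrix()[:,2]*190,L); rel(p,r,np.array([671,112.5,103])-L.as_matrix()[:,2]*12,L)
im,d,K,P,_=shot("side"); cv2.imwrite("pics/s1.png",im)
E
```

```text
t 2.10 p [667.1  13.2 246.9] F [-0.4 -0.1 -0.2] w 0.1 q [-0.08  0.54  0.37 -0.69 -1.52  0.2 ]
row [ 1.67 -0.81 -1.61] [ 0.004 -0.003  0.002]
row [ 1.62 -0.89 16.19] [ 0.004 -0.003  0.002]
```

View pics/s1.png

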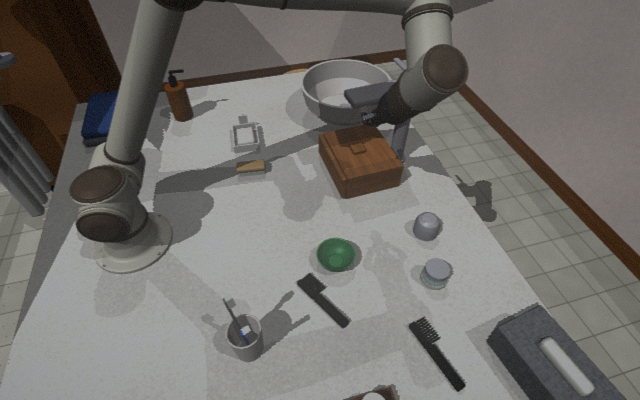

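The view shows the gripper at (395,100), to the right of the spout and not touching it. The wrist is at (440,70), also clear. I'll shift onto the approach line and then go in.

step_arm --plan "1.7 -0.8 -1 0 0 0;1.7 -0.8 2 0 0 0;1.7 -0.8 5 0 0 0;1.7 -0.8 8 0 0 0;1.7 -0.8 11 0 0 0;1.7 -0.8 14 0 0 0;1.7 -0.8 15.5 0 0 0;1.7 -0.8 15.5 0 0 0"

```text
time: 2.82
ee_pos: [668.3, 101.3, 116.4]
eef_rot: [-0.233, 0.68, -0.649, -0.249]
contact_force: [0.0, -0.8, -0.3]
width: -0.2
grasp_force: 0.0
```

```bash
python3 - <<'E'
from h import *
p,r=cur(); L=lean(40); rel(p,r,np.array([671,112.5,103])-L.as_matrix()[:,2]*12,L); rel(p,r,np.array([671,112.5,103]),L)
rel(p,r,p-10*ez,r)
E
```

```text
t 2.82 p [668.3 101.3 116.4] F [ 0.  -0.8 -0.3] w -0.2 q [ 0.04  0.63  0.21 -0.74 -1.26  0.28]
row [ 0.01 -0.32  0.53] [ 0.008 -0.002  0.001]
row [ 0.01 -0.33  1.73] [ 0.008 -0.002  0.001]
row [ 0.64 -0.01  0.77] [0. 0. 0.]
```

step_arm --plan "0 -0.3 0.6 0 0 0;0 -0.3 1.1 0 0 0;0 -0.3 1.3 0 0 0;0 -0.3 1.3 0 0 0"

```text
time: 3.15
ee_pos: [674.1, 107.4, 109.5]
eef_rot: [-0.236, 0.68, -0.649, -0.246]
contact_force: [0.2, 0.1, -0.9]
width: -0.1
grasp_force: 0.0
```

step_arm --plan "0.13 0 0.15 0 0 0;0.13 0 0.15 0 0 0;0.19 0 0.23 0 0 0;0.19 0 0.23 0 0 0"

```text
time: 3.48
ee_pos: [673.7, 107.6, 105.9]
eef_rot: [-0.235, 0.68, -0.649, -0.246]
contact_force: [-1.0, -0.2, -1.0]
width: 0.3
grasp_force: 0.0
```

step_arm --plan "0.13 0 0.15 0 0 0;0.13 0 0.15 0 0 0;0.26 0 0.31 0 0 0;0.26 0 0.31 0 0 0"

```text
time: 3.82
ee_pos: [673.5, 108.0, 101.3]
eef_rot: [-0.235, 0.68, -0.649, -0.246]
contact_force: [0.3, -0.3, 0.0]
width: -0.2
grasp_force: 0.0
```

step_arm --plan "0.06 0 0.08 0 0 0;0.13 0 0.15 0 0 0;0.13 0 0.15 0 0 0"

```text
time: 4.07
ee_pos: [673.8, 108.0, 100.2]
eef_rot: [-0.235, 0.681, -0.649, -0.246]
contact_force: [-0.6, -0.2, 2.5]
width: 0.1
grasp_force: 0.6
```

Contact is at TCP z ≈ 100.5. I'll press about 6.5 mm.

step_arm --plan "0.13 0 0.15 0 0 0;0.26 0 0.31 0 0 0;0.32 0 0.38 0 0 0;0.32 0 0.38 0 0 0"

```text
time: 4.4
ee_pos: [673.8, 107.9, 95.2]
eef_rot: [-0.236, 0.681, -0.649, -0.246]
contact_force: [-0.6, -0.2, 3.2]
width: -0.4
grasp_force: 1.2
```

```bash
python3 - <<'E'
from h import *
cur()
c0=np.load("pics/side0.npz")["d"]
im,d,K,P,_=shot("side"); c=cloud(d,K,P)
m=(c[...,0]>420)&(c[...,0]<560)&(c[...,1]>20)&(c[...,1]<180)&(c[...,2]>60)&(c[...,2]<92); print(m.sum(), np.percentile(c[m],[5,50,95],axis=0).round(1) if m.sum()>5 else "")
E
```

```text
t 4.40 p [673.8 107.9  95.2] F [-0.6 -0.2  3.2] w -0.4 q [ 0.05  0.66  0.21 -0.75 -1.22  0.3 ]
0
```

step_arm --plan "0.06 0 0.08 0 0 0;0.06 0 0.08 0 0 0;0.13 0 0.15 0 0 0;0.13 0 0.15 0 0 0"

```text
time: 4.78
ee_pos: [673.9, 107.9, 93.0]
eef_rot: [-0.235, 0.681, -0.649, -0.246]
contact_force: [-0.4, 0.5, 4.4]
width: 0.1
grasp_force: 2.0
```

```bash
python3 - <<'E'
from h import *
cur()
im,d,K,P,_=shot("side"); c=cloud(d,K,P)
m=(c[...,0]>420)&(c[...,0]<560)&(c[...,1]>20)&(c[...,1]<180)&(c[...,2]>60)&(c[...,2]<92); print(m.sum(), np.percentile(c[m],[5,50,95],axis=0).round(1) if m.sum()>5 else "")
E
```

```text
t 4.78 p [673.9 107.9  93. ] F [-0.4  0.5  4.4] w 0.1 q [ 0.05  0.66  0.2  -0.75 -1.22  0.3 ]
236 [[512.7  26.3  64.5]
 [518.5  95.6  83.6]
 [527.3 172.1  86.8]]
```

The drawer is moving out. I'll retreat along the tool axis.

step_arm --plan "0 0 -1 0 0 0;0 0 -4 0 0 0;0 0 -8 0 0 0;0 0 -12 0 0 0;0 0 -16 0 0 0;0 0 -18 0 0 0;0 3 -19 0 0 0;0 7 -19 0 0 0"

```text
time: 5.5
ee_pos: [611.1, -19.7, 239.3]
eef_rot: [-0.236, 0.681, -0.649, -0.244]
contact_force: [0.8, -0.1, -0.0]
width: -0.3
grasp_force: 0.0
```

```bash
python3 - <<'E'
from h import *
p,r=cur(); rel(p,r,[480,-150,250],down(-61.6));rel(p,r,[447,-320,120],down(-61.6))
E
```

```text
t 5.50 p [611.1 -19.7 239.3] F [ 0.8 -0.1 -0. ] w -0.3 q [-0.14  0.47  0.23 -0.68 -1.5   0.29]
row [ 8.84 13.67 -8.8 ] [-0.16   0.679 -0.431]
row [30.09 17.8  -9.55] [-0.16   0.679 -0.431]
```

step_arm --plan "0 4 -1 0 0 0;3 8 -3 -0.02 0.1 -0.06;7 12 -6 -0.06 0.22 -0.15;12 16 -9 -0.09 0.34 -0.22;17 17.8 -9.5 -0.12 0.46 -0.29;23 17.8 -9.5 -0.14 0.58 -0.36;28 17.8 -9.5 -0.16 0.679 -0.431;30.1 17.8 -9.5 -0.16 0.679 -0.431" --gripper 0.6

```text
time: 6.17
ee_pos: [452.3, -261.7, 158.9]
eef_rot: [0.001, 0.861, -0.509, 0.001]
contact_force: [0.8, -0.4, -0.8]
width: 51.3
grasp_force: 0.0
```

```bash
python3 - <<'E'
from h import *
p,r=cur(); rel(p,r,[445,-320.5,120],down(-61.6))
im,d,K,P,_=shot("side"); cv2.imwrite("pics/s2.png",im); c=cloud(d,K,P)
m=(c[...,0]>400)&(c[...,0]<570)&(c[...,1]>-20)&(c[...,1]<220)&(c[...,2]>79)&(c[...,2]<90); q=c[m][:,:2].astype(np.float32); print(m.sum(),cv2.minAreaRect(q),np.median(c[m],0))
E
```

```text
t 6.17 p [ 452.3 -261.7  158.9] F [ 0.8 -0.4 -0.8] w 51.3 q [-0.21  0.28 -0.35  0.   -0.94  0.71]
row [4.79 3.47 3.9 ] [ 0.001 -0.003  0.008]
237 ((446.2480163574219, 96.75914001464844), (12.60303783416748, 222.6164093017578), 2.4075450897216797) [446.16156051  82.92291245  84.84231711]
```

View pics/s2.png

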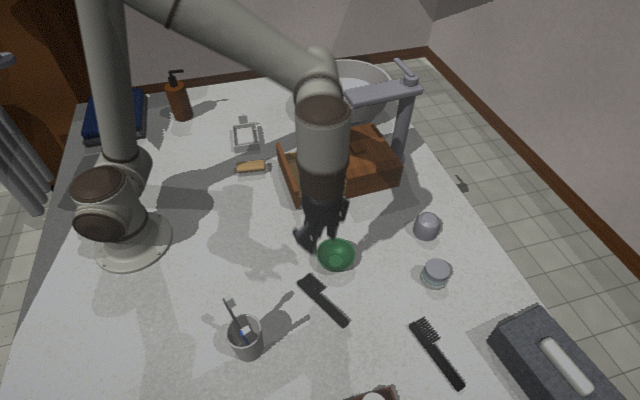

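The drawer is fully open, with the panel from about (278,140) to (293,200) and its outer face at x ≈ 440. The comb has not moved. I'll go above it now.

step_arm --plan "2.4 1.7 2 0 0 0.008;4.8 3.5 3.9 0 0 0.008;4.8 3.5 5 0 0 0.008;4.8 3.5 5 0 0 0.008;4.8 3.5 5 0 0 0.008"

```text
time: 6.63
ee_pos: [444.2, -319.7, 107.5]
eef_rot: [0.0, 0.857, -0.515, -0.003]
contact_force: [-0.5, 0.2, 1.2]
width: 51.5
grasp_force: 0.0
```

```bash
python3 - <<'E'
from h import *
p,r=cur(); rel(p,r,[445,-320.5,30],down(-61.6)); rel(p,r,[445,-320.5,2],down(-61.6))
E
```

```text
t 6.63 p [ 444.2 -319.7  107.5] F [-0.5  0.2  1.2] w 51.5 q [-0.33  0.38 -0.34 -0.   -0.85  0.82]
row [ 0.15 -0.06  7.75] [ 0.003  0.005 -0.006]
row [ 0.17 -0.07 10.55] [ 0.003  0.005 -0.006]
```

step_arm --plan "0.1 0 3 0 0 -0.006;0.1 0 6 0 0 -0.006;0.1 0 8 0 0 -0.006;0.1 0 9.5 0 0 -0.006;0.1 0 10.2 0 0 -0.006;0.1 0 10.3 0 0 -0.006;0.1 0 10.3 0 0 -0.006"

```text
time: 7.22
ee_pos: [445.9, -319.8, 6.0]
eef_rot: [-0.0, 0.859, -0.511, -0.001]
contact_force: [-0.2, 0.6, 0.2]
width: 51.3
grasp_force: 0.0
```

step_arm --plan "0 0 0 0 0 0;0 0 0 0 0 0;0 0 0 0 0 0;0 0 0 0 0 0;0 0 0 0 0 0;0 0 0 0 0 0" --gripper 0 --grip_force 40

```text
time: 7.72
ee_pos: [446.0, -320.2, 6.5]
eef_rot: [-0.0, 0.859, -0.512, -0.001]
contact_force: [-0.8, 1.4, 6.3]
width: 20.5
grasp_force: 40.0
```

Gripped (width 20.5 mm). I'll lift it and carry it over.

step_arm --plan "0 0 -1 0 0 0;0 0 -4 0 0 0;0 0 -8 0 0 0;0 0 -12 0 0 0;0 0 -13 0 0 0;0 0 -13 0 0 0;0 0 -13 0 0 0"

```text
time: 8.3
ee_pos: [445.3, -320.0, 135.9]
eef_rot: [-0.001, 0.859, -0.512, -0.001]
contact_force: [-0.8, 0.3, -1.9]
width: 20.6
grasp_force: 39.3
```

```bash
python3 - <<'E'
from h import *
p,r=cur(); rel(p,r,[514.8,87,136],down(-87.5))
E
```

```text
t 8.30 p [ 445.3 -320.   135.9] F [-0.8  0.3 -1.9] w 20.6 q [-0.33  0.35 -0.31 -0.   -0.92  0.83]
row [-32.5  -25.47   0.09] [0.001 0.003 0.452]
```

step_arm --plan "-2.5 -2 0 0 0 0.05;-5 -3.9 0 0 0 0.1;-7.9 -6.2 0 0 0 0.15;-10.8 -8.5 0 0 0 0.2;-13.8 -10.8 0 0 0 0.25;-16.7 -13.1 0 0 0 0.3;-19.6 -15.4 0 0 0 0.35;-22.5 -17.6 0 0 0 0.4"

```text
time: 8.97
ee_pos: [491.8, -36.9, 133.9]
eef_rot: [0.002, 0.739, -0.673, -0.003]
contact_force: [1.1, -0.4, -0.9]
width: 20.8
grasp_force: 39.3
```

```bash
python3 - <<'E'
from h import *
p,r=cur(); rel(p,r,[514.8,87,136],down(-87.5))
E
```

```text
t 8.97 p [491.8 -36.9 133.9] F [ 1.1 -0.4 -0.9] w 20.8 q [ 0.25  0.27 -0.44 -0.01 -0.87 -0.16]
row [-12.13  -3.45  -0.2 ] [0.007 0.003 0.05 ]
```

step_arm --plan "-3 -0.9 0 0 0 0.02;-6 -1.7 0 0 0 0.03;-9 -2.6 0 0 0 0.05;-11 -3.2 0 0 0 0.05;-12.1 -3.4 0 0 0 0.05;-12.1 -3.4 0 0 0 0.05;-12.1 -3.4 0 0 0 0.05"

```text
time: 9.55
ee_pos: [514.2, 84.8, 134.6]
eef_rot: [0.002, 0.723, -0.69, -0.003]
contact_force: [0.0, -0.3, -0.2]
width: 20.5
grasp_force: 39.3
```

```bash
python3 - <<'E'
from h import *
p,r=cur(); rel(p,r,[514.8,87,40],down(-87.5)); 
for n in("side","top"):
    im,d,K,P,_=shot(n); cv2.imwrite(f"pics/{n}3.png",im)
    c=cloud(d,K,P)
    # comb points, at z 120..155 dark
    m=(abs(c[...,0]-530)<60)&(abs(c[...,1]-95)<130)&(c[...,2]>118)&(c[...,2]<146)
    q=c[m]; print(n,len(q),np.percentile(q,[1,50,99],axis=0).round(1))
    m=(c[...,0]>400)&(c[...,0]<570)&(c[...,1]>-20)&(c[...,1]<220)&(c[...,2]>79)&(c[...,2]<90); print(m.sum(),cv2.minAreaRect(c[m][:,:2].astype(np.float32)))
a=cv2.imread("pics/side3.png")[60:240,220:440]; b=cv2.imread("pics/top3.png")[80:260,190:330]
cv2.imwrite("pics/c3.png",np.hstack([cv2.resize(a,(489,400),interpolation=2),cv2.resize(b,(311,400),interpolation=2)]))
E
```

```text
t 9.55 p [514.2  84.8 134.6] F [ 0.  -0.3 -0.2] w 20.5 q [ 0.47  0.31 -0.37 -0.01 -0.89 -0.42]
row [-0.2  -0.13  9.46] [0.007 0.002 0.003]
side 270 [[497.2  17.6 131.8]
 [516.7  73.5 141.7]
 [537.8 173.3 145.5]]
241 ((446.2221374511719, 97.41514587402344), (13.26711368560791, 223.81710815429688), 2.7314751148223877)
top 115 [[505.7  17.7 134.3]
 [516.7  39.8 141.5]
 [528.5  62.9 145.9]]
296 ((448.0384216308594, 95.27315521240234), (12.25517463684082, 218.9740447998047), 2.3888871669769287)
```

View pics/c3.png

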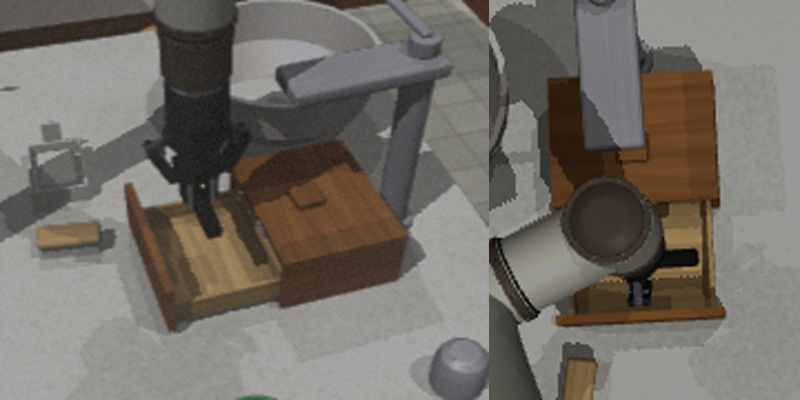

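The comb hangs level over the drawer, between its side walls (y 17 to ~178, walls at 7 and 191). The gripper is clear of the panel and the spout. I'll lower it.

step_arm --plan "-0.2 -0.1 2 0.007 0 0.003;-0.2 -0.1 4.5 0.007 0 0.003;-0.2 -0.1 7 0.007 0 0.003;-0.2 -0.1 8.8 0.007 0 0.003;-0.2 -0.1 9.8 0.007 0 0.003;-0.2 -0.1 10.2 0.007 0 0.003;-0.2 -0.1 10.2 0.007 0 0.003"

```text
time: 10.23
ee_pos: [515.6, 86.6, 33.4]
eef_rot: [-0.002, 0.722, -0.692, -0.0]
contact_force: [-1.0, 0.0, 0.3]
width: 20.2
grasp_force: 39.3
```

```bash
python3 - <<'E'
from h import *
p,r=cur(); rel(p,r,[514.8,87,25],down(-87.5))
E
```

```text
t 10.23 p [515.6  86.6  33.4] F [-1.   0.   0.3] w 20.2 q [ 0.48  0.45 -0.48 -0.   -0.64 -0.43]
row [-0.04  0.08  0.84] [-0.002  0.002 -0.001]
```

step_arm --plan "0 0 0.2 0 0 0;0 0 0.4 0 0 0;0 0 0.6 0 0 0;0 0 0.7 0 0 0;0 0 0.7 0 0 0;0 0 0.7 0 0 0"

```text
time: 10.73
ee_pos: [516.0, 87.6, 27.1]
eef_rot: [-0.002, 0.722, -0.692, 0.0]
contact_force: [0.9, 0.2, -0.3]
width: 20.5
grasp_force: 39.3
```

step_arm --plan "0 0 0.1 0 0 0;0 0 0.15 0 0 0;0 0 0.15 0 0 0;0 0 0.15 0 0 0"

```text
time: 11.07
ee_pos: [515.9, 87.5, 25.3]
eef_rot: [-0.002, 0.722, -0.692, 0.0]
contact_force: [0.5, -0.5, -0.6]
width: 20.4
grasp_force: 39.3
```

step_arm --plan "0 0 0.1 0 0 0;0 0 0.15 0 0 0;0 0 0.15 0 0 0;0 0 0.15 0 0 0"

```text
time: 11.4
ee_pos: [516.1, 87.6, 24.5]
eef_rot: [-0.002, 0.722, -0.692, 0.0]
contact_force: [-1.2, -0.1, 5.7]
width: 20.5
grasp_force: 39.9
```

The comb is on the floor (5.7 N). I'll release and lift.

step_arm --plan "0 0 0 0 0 0;0 0 0 0 0 0;0 0 0 0 0 0;0 0 0 0 0 0" --gripper 0.5

```text
time: 11.73
ee_pos: [515.8, 87.5, 23.6]
eef_rot: [-0.002, 0.722, -0.692, 0.0]
contact_force: [-0.4, -0.8, -0.7]
width: 42.8
grasp_force: 0.0
```

step_arm --plan "0 0 -0.5 0 0 0;0 0 -2 0 0 0;0 0 -5 0 0 0;0 0 -9 0 0 0;0 0 -13 0 0 0;0 1 -15 0 0 0;0 3 -15 0 0 0;0 5 -15 0 0 0"

```text
time: 12.4
ee_pos: [465.9, 85.3, 175.7]
eef_rot: [-0.004, 0.722, -0.692, 0.001]
contact_force: [-1.0, 0.5, -0.9]
width: 42.6
grasp_force: 0.0
```

```bash
python3 - <<'E'
from h import *
p,r=cur()
z=bx*np.sin(np.radians(30))-ez*np.cos(np.radians(30)); Q=ori(z,-by)
rel(p,r,[400,94,190],Q); rel(p,r,[395,94,60],Q)
im,d,K,P,_=shot("side"); cv2.imwrite("pics/c4.png",cv2.resize(im[100:230,240:440],(800,520),interpolation=2))
E
```

```text
t 12.40 p [465.9  85.3 175.7] F [-1.   0.5 -0.9] w 42.6 q [ 0.52  0.18 -0.44 -0.   -0.95 -0.48]
row [-1.15  6.54 -1.48] [ 0.516  0.005 -0.002]
row [-1.11  7.14 11.52] [ 0.516  0.005 -0.002]
```

View pics/c4.png

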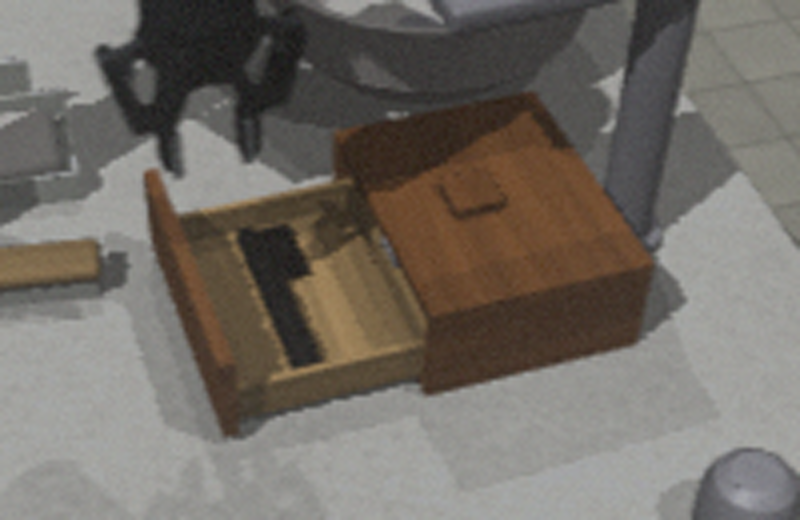

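The comb lies flat in the drawer, from about (250,235) to (305,360) in the crop, clear of the walls. Next: shut the fingers, lean back 30° and go in front of the panel.

step_arm --plan "-0.6 3 0 0.11 0 0;-1.1 5.3 0 0.22 0 0;-1.1 5.3 0 0.34 0 0;-1.1 5.3 0 0.45 0 0;-1.1 5.3 0 0.516 0.005 -0.002;-1.1 5.3 0 0.516 0.005 -0.002" --gripper 0

```text
time: 12.95
ee_pos: [421.2, 96.5, 194.8]
eef_rot: [-0.178, 0.7, -0.67, 0.17]
contact_force: [-52.5, -30.9, -66.5]
width: 0.1
grasp_force: 0.0
```

```bash
python3 - <<'E'
from h import *
p,r=cur()
z=bx*np.sin(np.radians(30))-ez*np.cos(np.radians(30)); Q=ori(z,-by)
rel(p,r,[412,94,53],Q); rel(p,r,p+10*bx,r); rel(p,r,p-10*ez,r)
D=np.load("pics/top0.npz"); c=cloud(D["d"],D["K"],D["P"])[236:278,215:245].reshape(-1,3); c=c[(c[:,2]>15)&(c[:,2]<45)]; print(np.percentile(c,[2,98],axis=0).round())
E
```

```text
t 12.95 p [421.2  96.5 194.8] F [-52.5 -30.9 -66.5] w 0.1 q [ 0.65 -0.13 -1.07  0.92 -0.35 -1.44]
row [ 0.2   7.58 12.02] [ 0.026 -0.001  0.   ]
row [-0.   -0.88  0.48] [0. 0. 0.]
row [-0.    0.48  0.88] [0. 0. 0.]
[[307. 163.  26.]
 [391. 205.  39.]]
```

Force is up and joint 3 is at its range end, so this lean is too close to the base. I'll undo it gently.

step_arm --plan "0 -0.5 0.3 -0.05 0 0;0 -1 0.5 -0.1 0 0;0 -1.5 0.8 -0.15 0 0"

```text
time: 13.2
ee_pos: [437.2, 96.5, 194.1]
eef_rot: [-0.122, 0.712, -0.681, 0.118]
contact_force: [1.2, -1.0, 1.5]
width: 0.1
grasp_force: 0.0
```

```bash
python3 - <<'E'
from h import *
p,r=cur(); rel(p,r,[430,94,180],lean(0)); print(state()[0]["joint_efforts"].round(1))
E
```

```text
t 13.20 p [437.2  96.5 194.1] F [ 1.2 -1.   1.5] w 0.1 q [ 0.7  -0.05 -0.82  0.4  -0.56 -0.97]
row [0.21 1.16 1.09] [-0.341 -0.001  0.002]
[  1.1 -15.7  13.7   4.8   1.   -1.1]
```

```bash
python3 - <<'E'
from h import *
p,r=cur(); L=lean(35); rel(p,r,[425,92,190],L); 
E
```

```text
t 13.20 p [437.2  96.5 194.1] F [ 1.2 -1.   1.5] w 0.1 q [ 0.7  -0.05 -0.82  0.4  -0.56 -0.97]
row [ 0.39  1.3  -0.02] [-0.33  -0.606  0.106]
```

step_arm --plan "0 0 0 -0.06 -0.1 0.02;0 0 0 -0.12 -0.2 0.04;0 0 0 -0.17 -0.3 0.05;0 0 0 -0.22 -0.4 0.07;0.2 0.7 0 -0.28 -0.5 0.09;0.4 1.3 0 -0.33 -0.606 0.106;0.4 1.3 0 -0.33 -0.606 0.106;0.4 1.3 0 -0.33 -0.606 0.106"

```text
time: 13.87
ee_pos: [428.7, 89.2, 188.6]
eef_rot: [-0.21, 0.686, -0.662, -0.217]
contact_force: [1.4, -1.4, 0.2]
width: 0.1
grasp_force: 0.0
```

```bash
python3 - <<'E'
from h import *
p,r=cur(); L=lean(35); rel(p,r,[410,94,190],L);rel(p,r,[410,94,63],L); 
E
```

```text
t 13.87 p [428.7  89.2 188.6] F [ 1.4 -1.4  0.2] w 0.1 q [ 0.1   0.17 -0.31 -0.68 -1.15  0.25]
row [-0.53  1.86  0.2 ] [-0.005  0.003 -0.006]
row [ 6.79  1.86 10.58] [-0.005  0.003 -0.006]
```

step_arm --plan "-0.3 1.9 0 0 0 0;-0.5 1.9 0.2 0 0 0;1.5 1.9 3 0 0 0;3.5 1.9 6 0 0 0;5.5 1.9 8.8 0 0 0;6.8 1.9 10.6 0 0 0;6.8 1.9 10.6 0 0 0;6.8 1.9 10.6 0 0 0"

```text
time: 14.53
ee_pos: [406.9, 96.5, 63.3]
eef_rot: [-0.207, 0.689, -0.66, -0.216]
contact_force: [0.2, -0.1, 0.8]
width: 0.1
grasp_force: 0.0
```

```bash
python3 - <<'E'
from h import *
p,r=cur(); L=lean(35); f=np.array([580.5,101,0]); print("ahead of TCP to shut face", (f-p)@bx, "lat",(f-p)@by); rel(p,r,p+100*bx,L)
E
```

```text
t 14.53 p [406.9  96.5  63.3] F [ 0.2 -0.1  0.8] w 0.1 q [ 0.09  0.35 -0.45 -0.8  -0.92  0.51]
ahead of TCP to shut face 173.5808076797614 lat -3.099676883932906
row [  0.01 -10.     0.  ] [-0.    -0.002  0.001]
```

step_arm --plan "0 -0.8 0 0 0 0;0 -1.4 0 0 0 0;0 -1.8 0 0 0 0;0 -2.2 0 0 0 0;0 -2.7 0 0 0 0;0 -3.3 0 0 0 0;0 -4 0 0 0 0;0 -4.7 0 0 0 0"

```text
time: 15.2
ee_pos: [454.2, 98.4, 63.8]
eef_rot: [-0.208, 0.689, -0.66, -0.217]
contact_force: [-3.7, 0.1, 4.6]
width: 0.1
grasp_force: 2.2
```

step_arm --plan "0 -0.7 0 0 0 0;0 -1.4 0 0 0 0;0 -2.1 0 0 0 0;0 -2.8 0 0 0 0;0 -3.5 0 0 0 0;0 -4.2 0 0 0 0;0 -4.9 0 0 0 0;0 -5.6 0 0 0 0"

```text
time: 15.87
ee_pos: [510.3, 100.7, 63.8]
eef_rot: [-0.208, 0.689, -0.66, -0.217]
contact_force: [-6.5, 0.5, 4.2]
width: -0.1
grasp_force: 3.0
```

```bash
python3 - <<'E'
from h import *
p,r=cur(); f=np.array([580.5,101,0]); print("to shut face", (f-p)@bx)
im,d,K,P,_=shot("side"); c=cloud(d,K,P); cv2.imwrite("pics/c5.png",cv2.resize(im[60:230,220:440],(777,600),interpolation=2))
E
```

```text
t 15.87 p [510.3 100.7  63.8] F [-6.5  0.5  4.2] w -0.1 q [ 0.09  0.47 -0.23 -0.76 -0.99  0.42]
to shut face 70.12456158532743
```

View pics/c5.png

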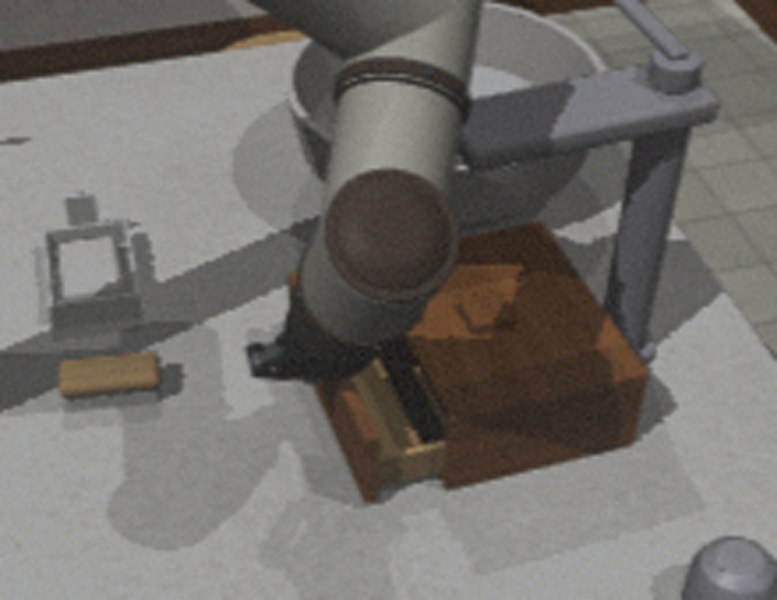

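The panel is partly in, with the comb visible inside from (390,350) to (435,435). The forearm is clear of the spout. I'll continue.

step_arm --plan "0 -0.6 0 0 0 0;0 -1.2 0 0 0 0;0 -1.7 0 0 0 0;0 -2.2 0 0 0 0;0 -2.7 0 0 0 0;0 -3.2 0 0 0 0;0 -3.6 0 0 0 0;0 -4 0 0 0 0"

```text
time: 16.58
ee_pos: [548.4, 102.4, 63.7]
eef_rot: [-0.207, 0.689, -0.659, -0.218]
contact_force: [-9.1, -0.1, 5.3]
width: -0.3
grasp_force: 4.7
```

```bash
python3 - <<'E'
from h import *
p,r=cur(); f=np.array([580.5,101,0]); print("to shut face", (f-p)@bx)
im,d,K,P,_=shot("side"); c=cloud(d,K,P)
m=(c[...,0]>480)&(c[...,0]<600)&(c[...,1]>-20)&(c[...,1]<60)&(c[...,2]>78)&(c[...,2]<90); q=(c[m]-f)@bx; print(m.sum(), np.histogram(q,bins=np.arange(-60,21,4)))
E
```

```text
t 16.58 p [548.4 102.4  63.7] F [-9.1 -0.1  5.3] w -0.3 q [ 0.09  0.52 -0.14 -0.74 -1.02  0.39]
to shut face 32.04566378323246
105 (array([ 0,  0,  0,  0,  0,  0,  0,  0,  0,  0, 30, 24, 27,  7,  0,  0,  0,
        0, 14,  3]), array([-60, -56, -52, -48, -44, -40, -36, -32, -28, -24, -20, -16, -12,
        -8,  -4,   0,   4,   8,  12,  16,  20]))
```

step_arm --plan "0 -0.4 0 0 0 0;0 -0.8 0 0 0 0;0 -1.2 0 0 0 0;0 -1.6 0 0 0 0;0 -1.9 0 0 0 0;0 -2.1 0 0 0 0;0 -2.2 0 0 0 0;0 -2.2 0 0 0 0"

```text
time: 17.3
ee_pos: [571.6, 103.3, 63.8]
eef_rot: [-0.208, 0.689, -0.66, -0.217]
contact_force: [-6.9, 1.1, 3.7]
width: 0.0
grasp_force: 3.1
```

step_arm --plan "0 -0.05 0 0 0 0;0 -0.1 0 0 0 0;0 -0.15 0 0 0 0;0 -0.15 0 0 0 0"

```text
time: 17.63
ee_pos: [572.5, 103.3, 63.8]
eef_rot: [-0.208, 0.689, -0.66, -0.217]
contact_force: [-7.3, -0.7, 3.4]
width: 0.1
grasp_force: 3.5
```

```bash
python3 - <<'E'
from h import *
p,r=cur(); f=np.array([580.5,101,0]); print("to shut face", (f-p)@bx)
E
```

```text
t 17.63 p [572.5 103.3  63.8] F [-7.3 -0.7  3.4] w 0.1 q [ 0.09  0.55 -0.09 -0.73 -1.04  0.37]
to shut face 7.862207376334369
```

step_arm --plan "0 -0.05 0 0 0 0;0 -0.1 0 0 0 0;0 -0.1 0 0 0 0;0 -0.1 0 0 0 0"

```text
time: 17.97
ee_pos: [572.5, 103.4, 63.8]
eef_rot: [-0.207, 0.689, -0.659, -0.218]
contact_force: [-8.6, 0.3, 4.7]
width: 0.0
grasp_force: 4.5
```

step_arm --plan "0 -0.05 0 0 0 0;0 -0.1 0 0 0 0;0 -0.1 0 0 0 0;0 -0.1 0 0 0 0"

```text
time: 18.3
ee_pos: [572.5, 103.4, 63.8]
eef_rot: [-0.207, 0.689, -0.659, -0.219]
contact_force: [-10.6, -2.0, 6.2]
width: -0.2
grasp_force: 5.5
```

It is at the stop (no motion, force rising). I'll back off gently and look.

step_arm --plan "0 0.2 0 0 0 0;0 0.6 0 0 0 0;0 1.2 0 0 0 0;0 2 0 0 0 0;0 4 0 0 0 0;0 7 0 0 0 0;0 10 0 0 0 0;-1 12 -2 0 0 0"

```text
time: 18.97
ee_pos: [452.6, 94.8, 82.8]
eef_rot: [-0.207, 0.687, -0.661, -0.218]
contact_force: [-0.4, 0.2, 0.1]
width: 0.1
grasp_force: 0.0
```

```bash
python3 - <<'E'
from h import *
p,r=cur(); f=np.array([580.5,101,0])
im,d,K,P,_=shot("side"); c=cloud(d,K,P)
m=(c[...,0]>400)&(c[...,0]<600)&(c[...,1]>-20)&(c[...,1]<60)&(c[...,2]>78)&(c[...,2]<90); q=(c[m]-f)@bx; print(m.sum(), np.histogram(q,bins=np.arange(-150,21,4)))
E
```

```text
t 18.97 p [452.6  94.8  82.8] F [-0.4  0.2  0.1] w 0.1 q [ 0.09  0.37 -0.34 -0.76 -0.98  0.43]
107 (array([ 0,  0,  0,  0,  0,  0,  0,  0,  0,  0,  0,  0,  0,  0,  0,  0,  0,
        0,  0,  0,  0,  0,  0,  0,  0,  0,  0,  0,  0,  0,  0,  0,  0,  0,
        0,  0,  0, 31, 24, 23, 11, 18]), array([-150, -146, -142, -138, -134, -130, -126, -122, -118, -114, -110,
       -106, -102,  -98,  -94,  -90,  -86,  -82,  -78,  -74,  -70,  -66,
        -62,  -58,  -54,  -50,  -46,  -42,  -38,  -34,  -30,  -26,  -22,
        -18,  -14,  -10,   -6,   -2,    2,    6,   10,   14,   18]))
```

The panel holds at about 0, so it is caught. I'll raise the arm clear and take a last look.

step_arm --plan "-1.5 0 -2.5 0 0 0;-3 0 -5 0 0 0;-5 0 -7.5 0 0 0;-6.5 0 -10 0 0 0;-6.5 0 -10 0 0 0;-6.5 0 -10 0 0 0;-6.5 0 -10 0 0 0;-6.5 0 -10 0 0 0"

```text
time: 19.68
ee_pos: [455.7, 90.9, 204.1]
eef_rot: [-0.209, 0.688, -0.66, -0.216]
contact_force: [-0.6, -0.3, -0.4]
width: 0.1
grasp_force: 0.0
```

```bash
python3 - <<'E'
from h import *
cur(); im,d,K,P,_=shot("side"); cv2.imwrite("pics/end.png",im)
E
```

```text
t 19.68 p [455.7  90.9 204.1] F [-0.6 -0.3 -0.4] w 0.1 q [ 0.1   0.2  -0.24 -0.67 -1.18  0.21]
```

View pics/end.png

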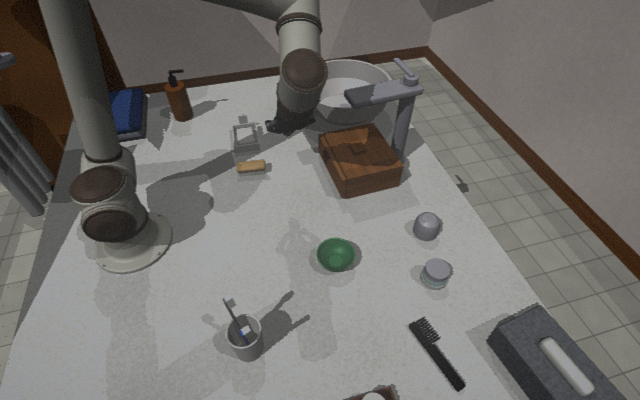

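The drawer is shut (box at (360,160)), the near comb is gone from the sill, and the dish, brush, tumbler and other things are where they were. I'll hand it in.

```bash
python3 -c "
from cell import arm
print(arm.finish_job())"
```

```text
the job is handed in; nothing more can be done
None
```

The comb is lying flat in the drawer, the drawer is shut on its catch and the job is handed in at about 20 s; the last picture shows the tap and the other things undisturbed, though once, in free air, the force reading jumped to about 90 N when a joint hit the end of its range (wrist limit 120 N).

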